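# Pack the courier carton and clear the vial rack

### The arm

A 6-joint arm with a two-finger parallel gripper is mounted at the origin on the work surface. World frame = base frame: x ahead of the robot, y to its left, z up, the work surface at z = 0. Lengths are in m, angles in rad, forces in N, time in s.
With the tool pointing down it reaches from about 0.4 to 0.825 m from the base axis. Payload 7 kg.
Tool frame: the origin (TCP) lies between the finger pads; the fingertips stand 11 mm ahead of it and the grasp point (between the pads) lies 8 mm behind it; z points along the fingers, y is the direction in which the jaws open and shut (so a half turn about z gives the same grasp; the last joint's range is limited). The gripper opens to 85 mm and grips with 20 to 120 N. Pads are 22 mm wide; open, the fingers measure 114 mm over their backs; the gripper's body (76 mm by 85 mm) begins 54 mm behind the grasp point. The pads swing forward as they close: fully open they stand 13 mm farther back than shut.
Start: joints at [-0.863, 0.359, 0.012, 0, -1.224, -0.288], TCP at [0.275, -0.616, 0.242] pointing down, gripper open.
Joint ranges: [-3.07, 3.07], [-1.43, 2.12], [-1.02, 1.25], [-3.03, 1.67], [-3.05, -0], [-3.03, 3.03]. Speed limits (rad/s): [2.39, 2.39, 3.01, 3.14, 3.14, 3.14].

### API

Orientations are given as a unit quaternion [w, x, y, z].
In Python, from workcell import bot gives the robot as it stands. Calls block until the motion is done:
- bot.move_pose(position, orientation): joint-space move of the TCP to a pose.
- bot.movel(position, frame=None, max_speed=0.15): straight line of the TCP; frame=None keeps the orientation; max_speed is the mean speed in m/s.
- bot.goto_joints(angles): joint-space move.
- bot.gripper_open() and bot.gripper_close(): open the fingers fully, or close them until they stop; the grip force is fixed at half the most.
- bot.wait(seconds).
- bot.inverse_kinematics(position, orientation): joint angles nearest the present ones, or None.
- bot.read_camera(name): name is "scene" or "top"; returns (picture, depth): 420x560x3 uint8, red, green, blue; 420x560 float32, m along the optical axis (not along the pixel's ray), 0 where there is no reading.
- bot.camera_info(name): a dict with "vfov" (degrees; the focal length in pixels is half the picture's height over the tangent of half this angle, whatever the lens; pixels are square), "cx", "cy" (the principal point, pixels), "xyz" and "attitude" of the camera in the world. Camera axes: x right, y down, z forward; pixel columns grow to the right and rows downward; lengths in m; the calibration is good to about 2 mm. A picture is of the moment at which its call begins. camera_info takes no time and is no camera call.
A pose or a line that the arm cannot do raises bot.MotionError and nothing moves.
- bot.finish_job(): hands the job in, once; it reports no verdict.
Readings, each from a call of its own:
- bot.read_t(): time.
- bot.read_joints(): joint angles.
- bot.read_joint_velocities(): joint speeds.
- bot.read_joint_torque(): joint torques, N m.
- bot.read_tool_pos(): TCP position.
- bot.read_tool_rot(): TCP orientation.
- bot.read_ft_force(): force on the tool from outside, world axes, zero at the start.
- bot.read_torque(): the same for the moment, N m.
- bot.read_finger_gap(): opening from 0.0 (shut) to 1.0 (fully open).
Only numpy, scipy, OpenCV 4.12 (cv2) and the standard library are available. Lean on these libraries where they do the work, as an engineer would, in place of code of your own. Each camera call takes 0.05 s, during which the arm holds its last target.

### The job

Pack the courier carton: stand the two tip boxes, the yellow-lidded jar and the amber bottle upright and side by side in its long compartment, all four flat on the floor. Move every vial out of the green rack: stand each orange-capped one upright in a square pocket of its own in the carton, and put each blue-capped one into the red tub. Leave the beaker, the clear orange-capped bottle and the pipette where they are.

Things in the scene. Friction and masses are not known exactly. Their poses are not given: they have to be found in the camera images.
- carton: open courier carton, fixed: cardboard with a grey foam insert; outside 230 (x) x 128 (y) x 45 mm high, walls 6 mm, inner floor 5 mm above the bench; walls and foam all end at 45 mm. One long compartment on its +y side (see row), three square vial pockets on its -y side (see pocket0-2), 24 mm of solid foam between them. Origin: centre of its underside; z up
- row (a point): centre of the floor of the carton's long compartment, which measures 218 mm (x) by 60 mm (y) inside, 40 mm deep; this point is at carton x 0, y +28 mm, 5 mm above the bench; axes as the carton's
- tub: red open discard tub, fixed; outside 140 (x) x 100 (y) x 40 mm high, wall and floor 4 mm thick; origin: centre of its underside, z up
- rack: green vial rack, fixed; block 224 (x) x 50 (y) x 35 mm high with five square 27 mm holes 25 mm deep in a row along x at -84, -42, 0, 42, 84 mm; origin: centre of its underside, z up. Each vial starts upright in a hole, its underside 10 mm above the bench; some holes are empty
- tipbox_purple: kit item: white plastic pipette-tip refill box with a purple band and top, 40 (x) x 54 (y) x 80 mm high, about 0.16 kg, standing loose on the bench; origin: centre of its underside, z up
- tipbox_orange: kit item: white plastic pipette-tip refill box with an orange band and top, 60 (x) x 54 (y) x 75 mm high, about 0.16 kg, standing loose on the bench; origin: centre of its underside, z up
- jar: kit item: round glass jar with yellow lid, 54 mm diameter, 80 mm high, 0.15 to 0.29 kg, straight sides; origin: centre of its underside, z up along its axis
- bottle: kit item: round amber bottle, 46 mm diameter straight body up to 76 mm, then a black cap 29 mm wide from 82 to 95 mm; 0.14 to 0.26 kg; origin: centre of its underside, z up along its axis
- pocket0 (a point): centre of the floor of vial pocket 0 in the carton (carton x -75 mm, y -42 mm, 5 mm above the bench); the pocket is 32 x 32 mm, 40 mm deep
- pocket1 (a point): centre of the floor of vial pocket 1 in the carton (carton x 0 mm, y -42 mm, 5 mm above the bench); the pocket is 32 x 32 mm, 40 mm deep
- pocket2 (a point): centre of the floor of vial pocket 2 in the carton (carton x 75 mm, y -42 mm, 5 mm above the bench); the pocket is 32 x 32 mm, 40 mm deep
- orange0: capped plastic vial, orange cap: white cylinder 24 mm diameter, 75 mm high (the top 28 mm is the cap, same diameter), 0.03 kg, straight sides, flat foot; origin: centre of its underside, z up along its axis. May be absent (None from the start)
- orange1: capped plastic vial, orange cap: white cylinder 24 mm diameter, 75 mm high (the top 28 mm is the cap, same diameter), 0.03 kg, straight sides, flat foot; origin: centre of its underside, z up along its axis. May be absent (None from the start)
- orange2: capped plastic vial, orange cap: white cylinder 24 mm diameter, 75 mm high (the top 28 mm is the cap, same diameter), 0.03 kg, straight sides, flat foot; origin: centre of its underside, z up along its axis. May be absent (None from the start)
- blue0: capped plastic vial, blue cap: white cylinder 24 mm diameter, 75 mm high (the top 28 mm is the cap, same diameter), 0.03 kg, straight sides, flat foot; origin: centre of its underside, z up along its axis. May be absent (None from the start)
- blue1: capped plastic vial, blue cap: white cylinder 24 mm diameter, 75 mm high (the top 28 mm is the cap, same diameter), 0.03 kg, straight sides, flat foot; origin: centre of its underside, z up along its axis. May be absent (None from the start)
- beaker: bystander, loose: empty glass beaker, 72 mm wide at the rim, 90 mm high; origin: centre of its underside
- buffer: bystander, loose: clear bottle with orange screw cap, 60 mm diameter, 140 mm high; origin: centre of its underside
- pipette: bystander, loose: black and white hand pipette lying flat beyond the carton, about 230 mm long, 28 mm thick; origin: the point on the bench under the middle, where its black grip (along its +y) meets its white shaft
There are look-alikes about, which are no part of the job. Leave any pink or turquoise look-alike of the blue1 alone.

How it is judged:
At the end, for the whole second after the job is handed in: Kit items wholly in the long compartment, within 5 mm of its floor and 0.08 rad of upright; orange vials in pockets within 9 mm of centre, 8 mm of the floor, 0.25 rad of upright; blue vials inside the tub, foot below 45 mm; all at rest; bystanders left within 30 mm (z of tipbox_purple in the frame of row between -0.004 and 0.005 m and y of tipbox_purple in the frame of row between -0.013 and 0.013 m and x of tipbox_purple in the frame of row between -0.09 and 0.09 m and angle between each of tipbox_purple, tipbox_orange, jar, bottle's own z axis and vertical below 0.08 rad and linear speed of each of tipbox_purple, tipbox_orange, jar, bottle, orange0, orange1, orange2, blue0, blue1 below 0.02 m/s and z of tipbox_orange in the frame of row between -0.004 and 0.005 m and y of tipbox_orange in the frame of row between -0.013 and 0.013 m and x of tipbox_orange in the frame of row between -0.08 and 0.08 m and z of jar in the frame of row between -0.004 and 0.005 m and y of jar in the frame of row between -0.013 and 0.013 m and x of jar in the frame of row between -0.083 and 0.083 m and z of bottle in the frame of row between -0.004 and 0.005 m and y of bottle in the frame of row between -0.013 and 0.013 m and x of bottle in the frame of row between -0.087 and 0.087 m and (horizontal distance between orange0 and pocket0 below 0.009 m or horizontal distance between orange0 and pocket1 below 0.009 m or horizontal distance between orange0 and pocket2 below 0.009 m) and z of orange0 in the frame of row between -0.004 and 0.008 m and angle between each of orange0, orange1, orange2's own z axis and vertical below 0.25 rad and (horizontal distance between orange1 and pocket0 below 0.009 m or horizontal distance between orange1 and pocket1 below 0.009 m or horizontal distance between orange1 and pocket2 below 0.009 m) and z of orange1 in the frame of row between -0.004 and 0.008 m and (horizontal distance between orange2 and pocket0 below 0.009 m or horizontal distance between orange2 and pocket1 below 0.009 m or horizontal distance between orange2 and pocket2 below 0.009 m) and z of orange2 in the frame of row between -0.004 and 0.008 m and x of blue0 in the frame of tub between -0.067 and 0.067 m and y of blue0 in the frame of tub between -0.047 and 0.047 m and height (world z) of each of blue0, blue1 below 0.045 m and x of blue1 in the frame of tub between -0.067 and 0.067 m and y of blue1 in the frame of tub between -0.047 and 0.047 m); the robot touches nothing.
It fails at once if the glass beaker is pushed more than 30 mm or knocked over (distance of beaker from where it was at the start of the episode above 0.03 m or angle between beaker's own z axis and vertical above 0.4 rad).
It fails at once if the orange-capped bottle is pushed more than 30 mm or knocked over (distance of buffer from where it was at the start of the episode above 0.03 m or angle between buffer's own z axis and vertical above 0.4 rad).
It fails at once if the pipette is pushed more than 30 mm or knocked over (distance of pipette from where it was at the start of the episode above 0.03 m).
Of orange0, orange1, orange2 only 2 to 3 are there at a start; the rules pass over those that are not, and their reading is None.
Of blue0, blue1 only 1 to 2 are there at a start; the rules pass over those that are not, and their reading is None.
At some moment in a run one of tipbox_orange, jar, bottle may be knocked a few centimetres aside while the robot is not near it.
It also fails if it takes over 210 s, if anything falls off the work surface, if the arm or the gripper's body presses on something with over 40 N, if the wrist force passes 120 N, or if a joint passes its speed limit or range.

## Working session

There is one attempt and no reset: what is moved stays moved. The work goes in short steps, each a Python script; the robot and the scene stay as the last script left them, time stands still between calls to the robot, and variables do not carry over. Pictures are saved under pics/ and viewed, and the job is handed in when it is done.

```bash
ls; mkdir -p pics; python3 - <<'E'
from workcell import bot
import cv2
for n in ("scene","top"):
    im,d=bot.read_camera(n); cv2.imwrite(f"pics/{n}0.png",cv2.resize(im[:,:,::-1],(784,588),interpolation=cv2.INTER_CUBIC)); print(n,bot.camera_info(n),(d>0).mean())
print(bot.read_t(),bot.read_tool_rot())
E
```

```text
pics
scene {'vfov': 52.93560023593483, 'cx': 276.48735921310833, 'cy': 204.40880637677236, 'xyz': array([ 1.030542  , -0.71361677,  0.85214792]), 'attitude': array([-0.36084217,  0.8915706 ,  0.2565804 , -0.09519087])} 0.9959906462585034
top {'vfov': 44.64382880853962, 'cx': 283.18295188309554, 'cy': 201.52875904328457, 'xyz': array([ 0.51968249, -0.02810161,  1.44840322]), 'attitude': array([ 0.01584778, -0.70073288,  0.71263791, -0.02948719])} 0.9959396258503401
0.1 [-2.23733353e-04 -2.08310719e-01  9.78062428e-01  6.93941631e-04]
```

View pics/scene0.png

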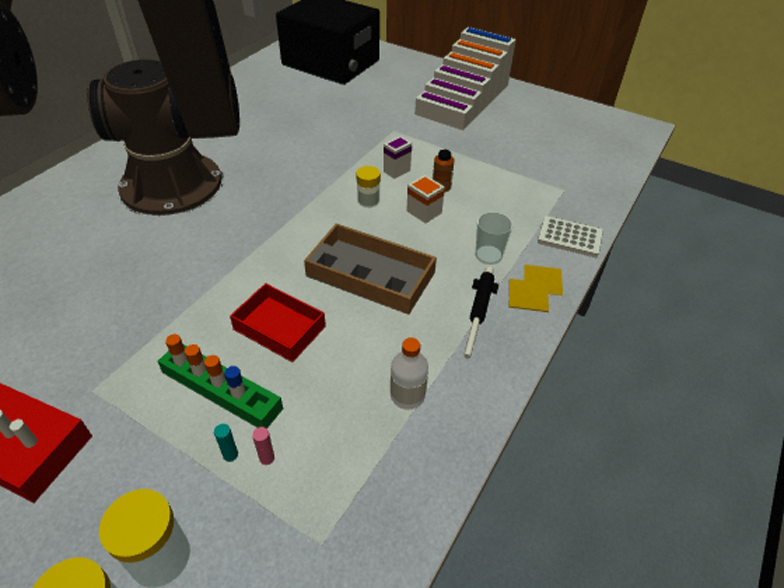

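View pics/top0.png

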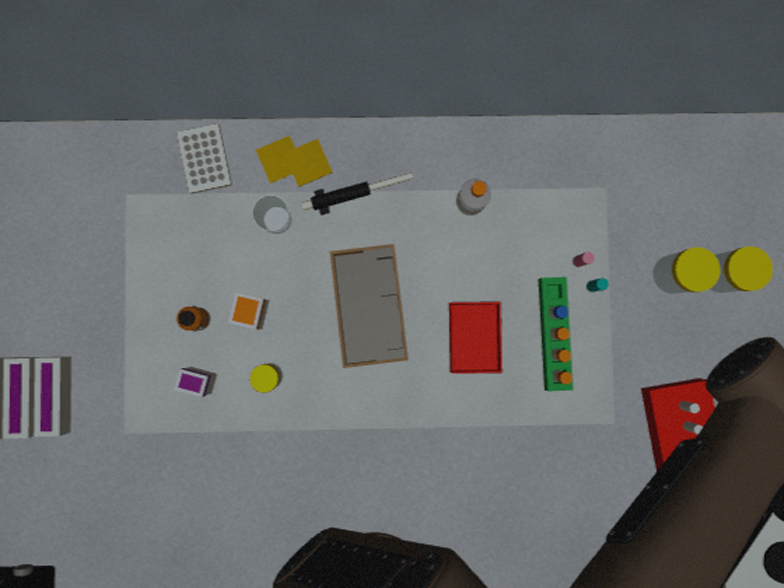

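Scene: rack at (555,335) in the top picture holds three orange vials and one blue. The tub is at (475,337), the carton at (368,305), the jar at (265,378), the bottle at (191,318), the orange box at (247,311) and the purple box at (192,382).

Possible mix-ups:
- **Blue vial:** (561,312), against the turquoise decoy (598,284) and the pink one (585,258).
- **Jar:** (265,378), against the big yellow lids at (697,270) and (750,270).
- **Amber bottle:** (191,318), against the buffer (475,195).
- **Tip boxes:** against the shelf at (30,397).
- **Tub:** against the large red tray at (680,420).

```bash
cat > h.py <<'E'
from workcell import bot
import numpy as np, cv2
from scipy.spatial.transform import Rotation as R
def cam(n):
    c=bot.camera_info(n); q=c['attitude']; 
    return c['xyz'],R.from_quat(q[[1,2,3,0]]).as_matrix(),210/np.tan(np.radians(c['vfov']/2)),c['cx'],c['cy']
def cloud(n,d):
    p,M,f,cx,cy=cam(n); v,u=np.mgrid[0:420,0:560]
    return np.dstack([(u-cx)/f*d,(v-cy)/f*d,d])@M.T+p
def ray(n,uv,z):
    p,M,f,cx,cy=cam(n); uv=np.atleast_2d(uv).astype(float)
    r=np.c_[(uv[:,0]-cx)/f,(uv[:,1]-cy)/f,np.ones(len(uv))]@M.T
    return p+r*((z-p[2])/r[:,2])[:,None]
def proj(n,X):
    p,M,f,cx,cy=cam(n); c=(np.atleast_2d(X)-p)@M
    return np.c_[c[:,0]/c[:,2]*f+cx,c[:,1]/c[:,2]*f+cy]
E
python3 - <<'E'
from h import *
for n in("top","scene"):
    im,d=bot.read_camera(n); np.savez(f"{n}0.npz",im=im,d=d)
    X=cloud(n,d)
    ok=(d>0)
    b=ok&(abs(X[...,2])<.02)&(X[...,0]>.35)&(X[...,0]<.8)&(abs(X[...,1])<.45)
    A=np.c_[X[b][:,:2],np.ones(b.sum())]; print(n,"plane",np.linalg.lstsq(A,X[b][:,2],rcond=None)[0], X[b][:,2].std())
    # height components
    m=ok&(X[...,2]>.02)&(X[...,2]<.16)&(X[...,0]>.3)&(X[...,0]<.9)&(abs(X[...,1])<.55)
    k,l,s,c=cv2.connectedComponentsWithStats(m.astype(np.uint8))
    for i in range(1,k):
        if s[i,4]<25: continue
        P=X[l==i]; hi=P[P[:,2]>np.percentile(P[:,2],97)-.008]
        r=cv2.minAreaRect((hi[:,:2]*1000).astype(np.float32))
        print(i,c[i].round(),"n",s[i,4],"zmax %.3f"%np.percentile(P[:,2],97),np.round(r[0],1),np.round(r[1],1),round(r[2],1), im[l==i].mean(0).round())
E
python3 - <<'E'
import cv2
im=cv2.imread('pics/top0.png'); cv2.imwrite('pics/crop0.png',cv2.resize(im[230:430,400:630],(690,600),interpolation=cv2.INTER_CUBIC))
E
```

```text
top plane [ 0.00070352 -0.00070159  0.00047314] 0.003660059314862593
44 [338. 140.] n 465 zmax 0.142 [ 776.  -209.2] [25.8 26.8] 43.9 [112.  99.  85.]
48 [242. 139.] n 368 zmax 0.032 [786.5  58.4] [ 24.  130.5] 14.3 [31. 31. 31.]
55 [192. 151.] n 361 zmax 0.093 [744.4 182.8] [70.8 68. ] 89.6 [106. 113. 112.]
56 [269. 217.] n 1849 zmax 0.051 [ 5.657e+02 -5.000e-01] [229.7 128. ] 5.9 [101.  94.  85.]
57 [417. 185.] n 105 zmax 0.079 [ 650.4 -427.3] [21.8 22.6] 55.5 [116.  76.  88.]
58 [398. 239.] n 1414 zmax 0.087 [ 483.1 -371.8] [149.3  23.6] 2.4 [52. 97. 51.]
59 [428. 203.] n 105 zmax 0.080 [ 598.6 -452.4] [23.1 19. ] 88.5 [21. 91. 85.]
60 [177. 222.] n 530 zmax 0.080 [558.8 233.5] [54.7 59.7] 76.0 [138. 105.  68.]
61 [341. 242.] n 319 zmax 0.045 [ 499.9 -210.6] [100.2 140. ] 89.4 [126.  36.  33.]
62 [137. 227.] n 322 zmax 0.098 [545.7 341.1] [27.5 26.3] 88.4 [70. 46. 24.]
63 [190. 269.] n 370 zmax 0.084 [429.9 199.4] [51.9 51. ] 17.4 [136. 137.  18.]
64 [139. 272.] n 437 zmax 0.085 [424.2 335.9] [56.2 40.7] 73.6 [102.  76. 105.]
65 [463. 281.] n 37 zmax 0.052 [ 383.7 -547.7] [ 2.  16
[... 264 characters left out ...]
 374 zmax 0.081 [431.3 197.6] [49.9 52.1] 33.1 [127. 114.  35.]
4 [352. 167.] n 697 zmax 0.089 [742.4 183. ] [67.8 74.8] 22.6 [113. 125. 114.]
5 [264. 190.] n 2473 zmax 0.047 [564.3  -0.7] [232.3 133.8] 5.8 [79. 65. 48.]
6 [345. 210.] n 287 zmax 0.028 [785.8  61.4] [ 24.2 138.4] 14.7 [15. 15. 14.]
7 [198. 227.] n 805 zmax 0.041 [ 498.1 -211.7] [143.  102.2] 0.5 [90.  7.  5.]
9 [155. 271.] n 2097 zmax 0.086 [ 481.8 -373.2] [151.6  23.9] 1.4 [48. 80. 36.]
10 [292. 266.] n 992 zmax 0.140 [ 775.6 -211.6] [26.6 27.2] 14.1 [118. 104.  87.]
17 [160. 313.] n 243 zmax 0.076 [ 597.8 -454.3] [22.6 22.7] 21.9 [ 5. 78. 70.]
18 [187. 316.] n 241 zmax 0.076 [ 648.3 -428.1] [22.1 23.6] 64.7 [123.  60.  73.]
```

View pics/crop0.png

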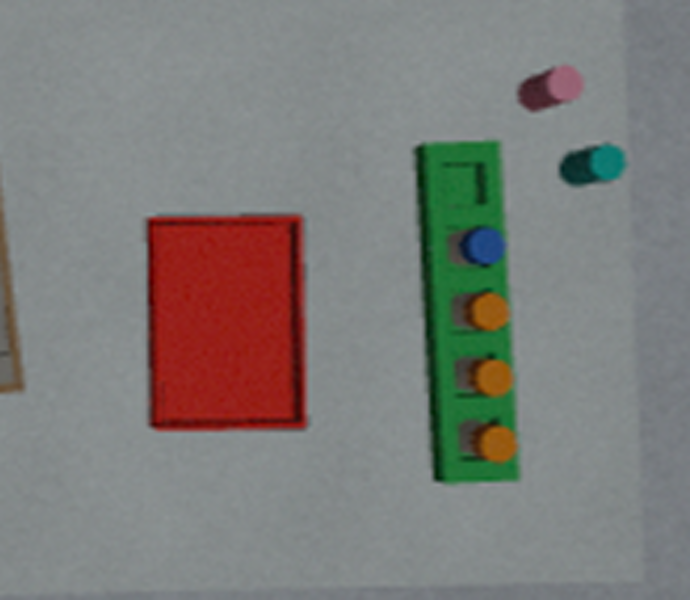

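Both views agree to about 2 mm and the measured sizes match those given. In the crop, the blue vial is the dark-blue cap at (483,245), inside the rack. The turquoise (605,162) and pink (563,83) decoys stand outside it. I'll do the blue vial first.

```bash
cat >> h.py <<'E'
CY=np.radians(5.85); C0=np.array([.565,-.0006])
def carton(x,y): 
    c,s=np.cos(CY),np.sin(CY); return C0+np.array([c*x-s*y,s*x+c*y])
def quat(a):  # tool down, jaw axis at world angle a
    y=np.array([np.cos(a),np.sin(a),0]);z=np.array([0,0,-1.]);x=np.cross(y,z)
    q=R.from_matrix(np.c_[x,y,z]).as_quat(); return q[[3,0,1,2]]
def jaw():
    q=np.array(bot.read_tool_rot()); y=R.from_quat(q[[1,2,3,0]]).as_matrix()[:,1]; return np.arctan2(y[1],y[0])
def near(a,ref): return a+np.pi*np.round((ref-a)/np.pi)
def F(): return np.round(bot.read_ft_force(),1)
def found(names=("top","scene")):
    out={}
    for n in names:
        im,d=bot.read_camera(n); X=cloud(n,d)
        m=(d>0)&(X[...,2]>.02)&(X[...,2]<.16)&(X[...,0]>.3)&(X[...,0]<.9)&(abs(X[...,1])<.55)
        k,l,s,c=cv2.connectedComponentsWithStats(m.astype(np.uint8)); L=[]
        for i in range(1,k):
            if s[i,4]<60: continue
            P=X[l==i]; z=np.percentile(P[:,2],97); hi=P[P[:,2]>z-.008]
            r=cv2.minAreaRect((hi[:,:2]*1000).astype(np.float32))
            L.append((np.array(r[0])/1000,np.round(r[1],1),round(r[2],1),round(float(z),3)))
        out[n]=L
    return out
def caps():
    "vial cap tops, by hue, top view, ray onto cap plane; and scene depth"
    res={}
    for n in("top","scene"):
        im,d=bot.read_camera(n); X=cloud(n,d); hsv=cv2.cvtColor(im,cv2.COLOR_RGB2HSV)
        for col,(a,b) in dict(orange=(5,20),blue=(105,125)).items():
            m=(hsv[...,0]>=a)&(hsv[...,0]<=b)&(hsv[...,1]>140)&(X[...,2]>.06)&(X[...,2]<.1)&(X[...,1]<-.3)&(X[...,1]>-.45)&(X[...,0]<.62)&(d>0)
            k,l,s,c=cv2.connectedComponentsWithStats(m.astype(np.uint8))
            for i in range(1,k):
                if s[i,4]<15: continue
                P=X[l==i]; z=np.percentile(P[:,2],90); hi=P[P[:,2]>z-.006]
                r=cv2.minEnclosingCircle((hi[:,:2]*1000).astype(np.float32))
                res.setdefault((n,col),[]).append((np.round(r[0],1),round(r[1],1),round(float(z),3)))
    return res
ZT=.225
def pick(xy,a,base,h=.052):
    q=quat(a); bot.move_pose([*xy,ZT],q); bot.movel([*xy,base+h],max_speed=.2); bot.gripper_close(); bot.wait(.1)
    print("grip",round(bot.read_finger_gap(),3),"t",round(bot.read_t(),1))
    bot.movel([*xy,ZT],max_speed=.25); print("lifted",round(bot.read_finger_gap(),3),F())
def put(xy,a,floor,h=.052,wall=.055):
    q=quat(a); bot.move_pose([*xy,ZT],q); f0=F()
    bot.movel([*xy,wall+h],max_speed=.2)
    for z in list(np.arange(wall-.005,floor+.002,-.005))+[floor+.0015]:
        bot.movel([*xy,z+h],max_speed=.1); f=F()-f0
        if np.abs(f).max()>12: print("contact",z,f); return False
    print("df",f); return True
def release():
    bot.gripper_open(); p=bot.read_tool_pos(); bot.movel([p[0],p[1],ZT],max_speed=.25); print("t",round(bot.read_t(),1),F())
E
python3 - <<'E'
from h import *
for k,v in caps().items(): print(k,v)
print(np.degrees(jaw()), C0, carton(0,.028), carton(-.075,-.042))
E
```

```text
('top', 'orange') [(array([ 503.9, -370.2]), 11.1, 0.088), (array([ 462.9, -371.9]), 10.6, 0.088), (array([ 420.8, -373.4]), 11.4, 0.087)]
('top', 'blue') [(array([ 545.9, -369.7]), 11.3, 0.086)]
('scene', 'orange') [(array([ 418.3, -374.5]), 13.6, 0.085), (array([ 461.1, -373.9]), 12.4, 0.085), (array([ 503.6, -373. ]), 11.9, 0.086)]
('scene', 'blue') [(array([ 545.9, -371.8]), 12.1, 0.086)]
114.05142908104781 [ 0.565  -0.0006] [0.56214612 0.02725418] [ 0.49467142 -0.0500256 ]
```

```bash
python3 - <<'E'
from h import *
a=np.radians(91.8)
pick([.546,-.3707],a,.010)
print(put([.499,-.211],a,.004)); release()
for n,L in found().items():
    print(n)
    for r in L: print(np.round(r[0]*1000,1),*r[1:])
im,_=bot.read_camera("scene"); cv2.imwrite("pics/s1.png",im[:,:,::-1])
E
```

```text
grip 0.262 t 3.3
lifted 0.264 [-1.   0.6 -0.8]
df [0.  0.1 0.2]
True
t 9.5 [-0.   0.3 -0.3]
top
[ 776.5 -209.8] [25.7 26.8] 44.6 0.142
[786.6  60. ] [ 24.3 142.1] 15.2 0.032
[744.7 183.5] [70.3 68.5] 88.7 0.093
[625.7   5.6] [109.2 127.7] 5.8 0.05
[ 651.1 -427.6] [21.3 22.3] 43.8 0.078
[ 587.2 -369.4] [51.2 55.8] 89.1 0.04
[ 598.6 -453.2] [21.7 19.2] 89.6 0.079
[558.7 233.2] [55.1 59.7] 76.1 0.08
[545.6 341.3] [26.8 25.9] 40.9 0.098
[430.  198.2] [50.8 52.7] 43.0 0.084
[424.1 336.2] [55.2 40.8] 74.6 0.085
[ 411.2 -377.4] [2.4 9.1] 19.7 0.085
scene
[422.6 334.8] [57.  46.2] 73.5 0.081
[547.  338.6] [27.7 28.8] 50.5 0.093
[430.6 197.8] [50.9 54.9] 29.7 0.081
[743.4 181.6] [67.7 75.4] 26.7 0.089
[ 5.635e+02 -4.000e-01] [232.3 134.3] 5.7 0.046
[786.3  60.3] [ 24.2 139. ] 15.4 0.028
[ 498.  -212.6] [23.1 22.5] 27.1 0.079
[ 460.9 -373. ] [108.2  24.5] 0.8 0.085
[ 775.3 -211. ] [25.8 28.4] 4.8 0.14
[ 597.2 -454.8] [22.9 22.1] 20.3 0.077
[ 648.4 -428.3] [23.2 22. ] 83.6 0.076
```

View pics/s1.png

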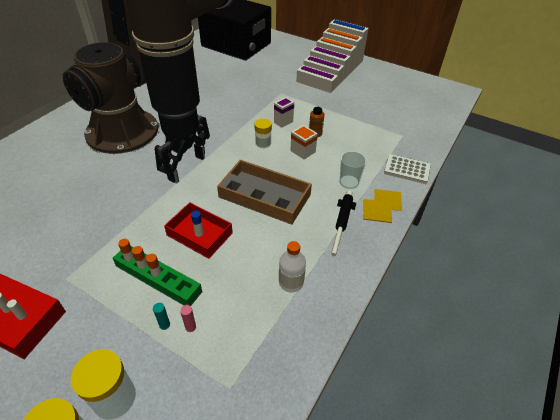

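The blue vial stands in the tub at (196,222). The readings of the kit items haven't changed, so next are the jar and the purple box.

```bash
cat >> h.py <<'E'
AC=np.radians(95.85)
def row(x): return carton(x,.028)
def see(exp,rad=.06):
    for n,L in found().items():
        for r in L:
            if np.linalg.norm(r[0]-exp)<rad: print(n,np.round(r[0]*1000,1),*r[1:])
E
python3 - <<'E'
from h import *
pick([.4302,.1980],AC,0)
ok=put(row(-.0784),AC,.005); print(ok)
if ok:
    release(); see(row(-.0784),.04); see([.424,.336]); see([.559,.233]); see([.546,.34])
im,_=bot.read_camera("scene"); cv2.imwrite("pics/s2.png",im[:,:,::-1])
im,_=bot.read_camera("top"); cv2.imwrite("pics/t2.png",im[:,:,::-1])
E
```

```text
grip 0.618 t 12.7
lifted 0.616 [ 0.6  0.3 -2.5]
df [ 0.2 -0.1 -1. ]
True
t 18.8 [ 0.1  0.2 -1. ]
scene [481.9  16.8] [50.6 55.8] 33.0 0.085
top [424. 337.] [54.5 40.3] 73.7 0.084
scene [423.7 335.5] [58.  44.4] 67.4 0.081
top [558.8 233.4] [54.6 59.4] 76.5 0.081
top [545.2 341.1] [25.2 25.8] 42.9 0.098
scene [545.4 338.6] [25.8 27. ] 29.1 0.093
```

View pics/s2.png

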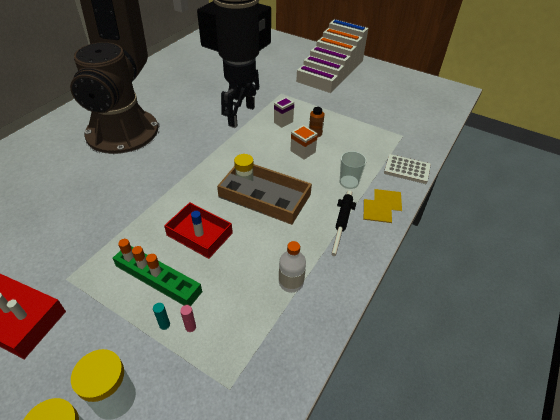

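The jar stands in the compartment at (244,163), with its top reading 85 mm as it should. Now the purple box, then the orange one.

```bash
python3 - <<'E'
from h import *
pick([.4239,.3360],np.radians(74),0)
ok=put(row(-.0278),AC,.005); print(ok)
if ok:
    release(); see(row(-.0278),.1); see([.559,.233]); see([.546,.34])
im,_=bot.read_camera("scene"); cv2.imwrite("pics/s3.png",im[:,:,::-1])
E
```

```text
grip 0.627 t 22.1
lifted 0.628 [ 0.1 -0.6 -3. ]
df [ 0.8 -0.7  0.2]
True
t 28.6 [-0.5 -0.6 -0.6]
top [468.4  10.6] [17.8 48.5] 25.4 0.086
scene [504.4  20. ] [98.9 59.3] 8.5 0.085
top [558.8 233.5] [53.8 60.2] 74.9 0.08
top [545.7 341.1] [26.4 26. ] 0.8 0.097
scene [546.7 341. ] [28.4 26.9] 79.4 0.092
```

View pics/s3.png

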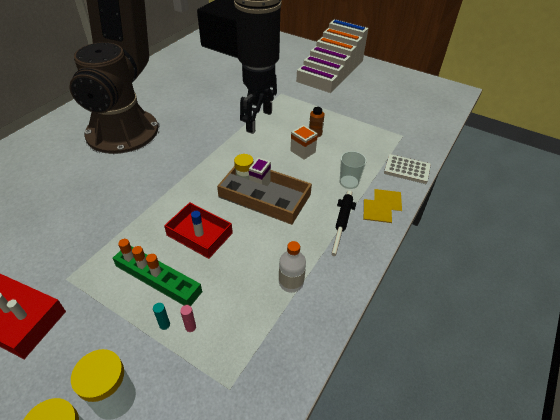

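The purple box sits beside the jar, at (260,168). Orange box next; it hasn't moved.

```bash
python3 - <<'E'
from h import *
pick([.5588,.2334],np.radians(75.9),0)
ok=put(row(.0258),AC,.005); print(ok)
if ok:
    release(); see(row(.0),.1); see([.546,.34])
im,_=bot.read_camera("scene"); cv2.imwrite("pics/s4.png",im[:,:,::-1])
im,_=bot.read_camera("top"); cv2.imwrite("pics/t4.png",im[:,:,::-1])
E
```

```text
grip 0.621 t 31.4
lifted 0.625 [-0.5 -0.2 -2.5]
df [ 0.3 -0.6  1.2]
True
t 37.5 [-0.2 -0.6 -0.3]
top [508.1  20.6] [101.5  53.6] 6.8 0.088
scene [535.4  23.5] [161.3  59.3] 5.3 0.085
scene [544.4 341.6] [28.5 28.5] 50.0 0.094
```

View pics/s4.png

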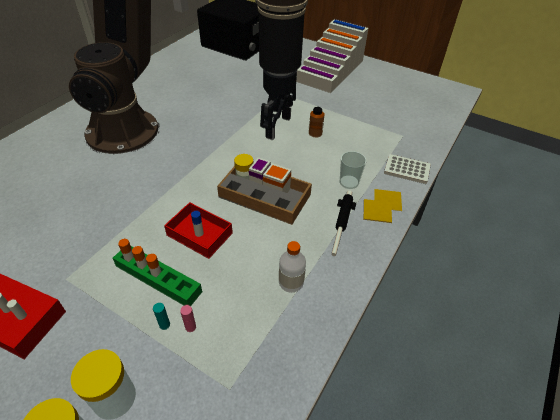

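The orange box is in at (277,174), and all three tops read 85 mm. The bottle's reading is unchanged, so it goes next.

```bash
python3 - <<'E'
from h import *
pick([.5455,.3408],AC,0)
ok=put(row(.0824),AC,.005); print(ok)
if ok:
    release()
for k,v in caps().items(): print(k,v)
im,_=bot.read_camera("scene"); cv2.imwrite("pics/s5.png",cv2.resize(im[130:270,160:360,::-1],(800,560),interpolation=cv2.INTER_CUBIC))
E
```

```text
grip 0.522 t 40.6
lifted 0.52 [ 0.5 -0.1 -2.8]
df [-0.6  0.1 -1.1]
True
t 47.2 [ 0.7  0.  -0.5]
('top', 'orange') [(array([ 504.1, -371.3]), 11.1, 0.088), (array([ 462.9, -371.5]), 11.5, 0.088), (array([ 421.6, -373.4]), 11.6, 0.087)]
('scene', 'orange') [(array([ 418.8, -374.3]), 12.5, 0.086), (array([ 460.9, -372.8]), 12.6, 0.086), (array([ 502.9, -372.8]), 12.0, 0.086)]
```

View pics/s5.png

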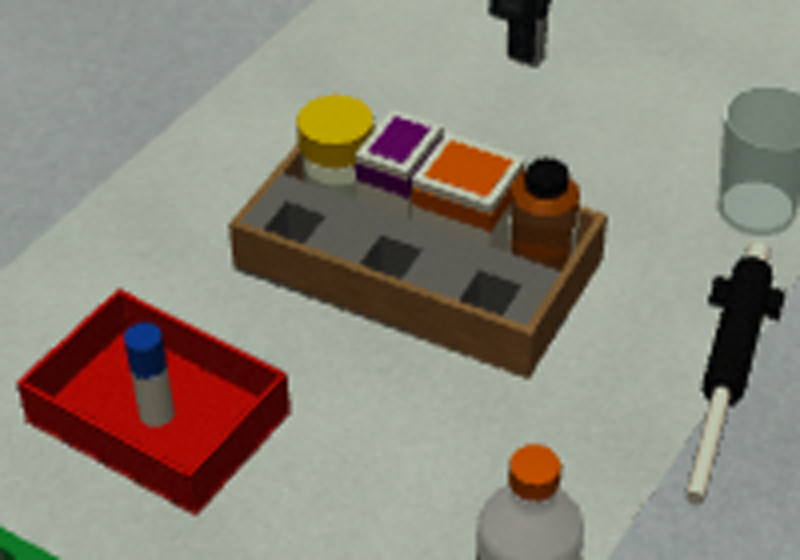

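All four kit items stand upright in the compartment, and the three pockets are visible at (293,222), (390,255) and (490,292). Now the orange vials.

```bash
python3 - <<'E'
from h import *
x,y=carton(.075,-.042)
print(np.degrees(jaw()),bot.read_joints())
a=CY
for a in (CY,CY+np.pi,): print(np.degrees(a),bot.inverse_kinematics([x,y,ZT],quat(a)))
j=bot.inverse_kinematics([x,y,ZT],quat(CY)); b=CY if j is not None and abs(j[5])<2.6 else CY+np.pi
pick([.5035,-.3717],np.radians(91.8),.010)
ok=put([x,y],b,.005); print(ok)
if ok:
    release(); see([x,y],.05)
im,_=bot.read_camera("scene"); cv2.imwrite("pics/s6.png",cv2.resize(im[130:330,100:360,::-1],(780,600),interpolation=cv2.INTER_CUBIC))
E
```

```text
95.84674320182923 [ 3.57190961e-01  3.22398633e-01 -8.51914388e-02 -2.98809212e-04
 -1.16604352e+00 -1.82582494e+00]
5.85 [ 0.24811841  0.32039283 -0.08418136  0.         -1.16622214  2.995576  ]
185.85 [ 0.24811841  0.32039283 -0.08418136  0.         -1.16622214 -0.14601665]
grip 0.266 t 50.6
lifted 0.265 [ 0.5 -0.  -0.6]
df [-0.7  0.  -0.9]
True
t 57.5 [-0.1 -0.2 -0.3]
```

View pics/s6.png

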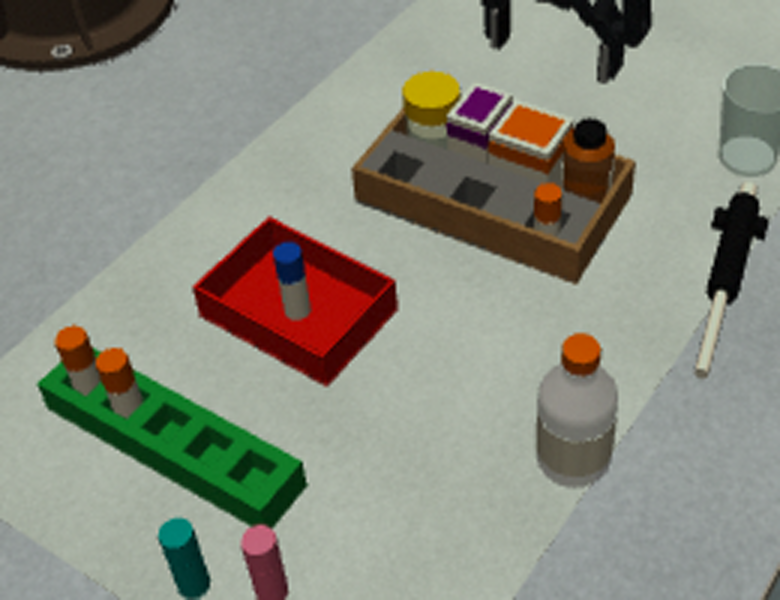

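The first orange vial stands in pocket 2 at (548,210). Now the other two.

```bash
python3 - <<'E'
from h import *
b=CY+np.pi
for src,px in (([.462,-.3722],0.),([.4202,-.3738],-.075)):
    pick(src,np.radians(91.8),.010)
    ok=put(carton(px,-.042),b,.005); print(ok)
    if not ok: break
    release()
else:
    bot.move_pose([.3,-.5,.3],quat(np.radians(110)))
for n in("top","scene"):
    im,d=bot.read_camera(n); np.savez(f"{n}9.npz",im=im,d=d)
    cv2.imwrite(f"pics/{n}7.png",cv2.resize(im[:,:,::-1],(784,588),interpolation=cv2.INTER_CUBIC))
    # item heights and centres from depth, carton frame
    X=cloud(n,d); hsv=cv2.cvtColor(im,cv2.COLOR_RGB2HSV)
    m=(d>0)&(X[...,2]>.065)&(X[...,2]<.12)
    xy=X[...,:2]-C0; c,s=np.cos(CY),np.sin(CY)
    cx=c*xy[...,0]+s*xy[...,1]; cy=-s*xy[...,0]+c*xy[...,1]
    m&=(abs(cx)<.13)&(abs(cy)<.08)
    for nm,(x,y,w) in dict(jar=(-.0784,.028,.03),purple=(-.0278,.028,.021),orangebox=(.0258,.028,.031),bottle=(.0824,.028,.018),v2=(.075,-.042,.025),v1=(0,-.042,.025),v0=(-.075,-.042,.025)).items():
        k=m&(abs(cx-x)<w)&(abs(cy-y)<.035)&((cy<-.015) if y<0 else (cy>-.01))
        if k.sum()<5: print(n,nm,"unseen"); continue
        z=np.percentile(X[k][:,2],90); k&=X[...,2]>z-.006
        print(n,nm,"x %.1f y %.1f"%tuple(1000*(np.array([cx[k].min()+cx[k].max(),cy[k].min()+cy[k].max()])/2-[x,y])),"z %.3f"%z,"ext",np.round(1000*np.array([np.ptp(cx[k]),np.ptp(cy[k])]),1))
see([.776,-.21]);see([.744,.183]);see([.786,.06],.03);see([.499,-.211],.05)
E
```

```text
grip 0.265 t 60.7
lifted 0.264 [-0.4  0.1 -1. ]
df [0.1 0.3 1. ]
True
t 67.5 [-0.5  0.1 -1.3]
grip 0.266 t 70.5
lifted 0.264 [-0.9  0.3 -0.5]
df [ 0.7  0.5 -0.1]
True
t 77.3 [-0.1 -0.4  0.1]
top jar x -1.0 y -1.3 z 0.088 ext [51.5 51.7]
top purple x -0.6 y -0.7 z 0.088 ext [39.9 53.8]
top orangebox x -0.7 y -0.5 z 0.084 ext [59.6 53.7]
top bottle x 4.4 y 6.9 z 0.102 ext [25.1 27.1]
top v2 x -0.1 y -0.4 z 0.084 ext [21.5 19.7]
top v1 x 0.6 y -0.9 z 0.084 ext [19.8 21.2]
top v0 x 1.3 y -1.5 z 0.083 ext [22.1 20. ]
scene jar x 1.1 y -1.1 z 0.086 ext [57.4 52.3]
scene purple x -0.5 y -0.6 z 0.086 ext [40.8 59.8]
scene orangebox x -1.0 y -0.2 z 0.081 ext [59.6 58.8]
scene bottle x 3.0 y 6.9 z 0.099 ext [29.  29.4]
scene v2 x -0.5 y -1.4 z 0.080 ext [22.4 21.8]
scene v1 x -0.5 y -2.0 z 0.080 ext [22.6 25. ]
scene v0 x -0.2 y -1.9 z 0.080 ext [24.  23.2]
top [ 776.3 -210.1] [26.7 24.8] 68.5 0.142
scene [ 775.  -211.2] [26.  26.7] 80.3 0.14
top [744.7 183.3] [70.3 68.7] 89.7 0.093
scene [743.1 182.1] [67.5 75.4] 25.3 0.089
top [787.3  60.6] [ 24.1 138.8] 14.2 0.032
scene [786.   60.7] [ 24.2 138.8] 13.7 0.028
top [ 500.  -210.8] [100.2 140.3] 89.1 0.045
top [ 499.  -210.9] [22.3 21.4] 89.1 0.083
scene [ 497.2 -212.1] [23.3 24. ] 14.6 0.078
```

View pics/scene7.png

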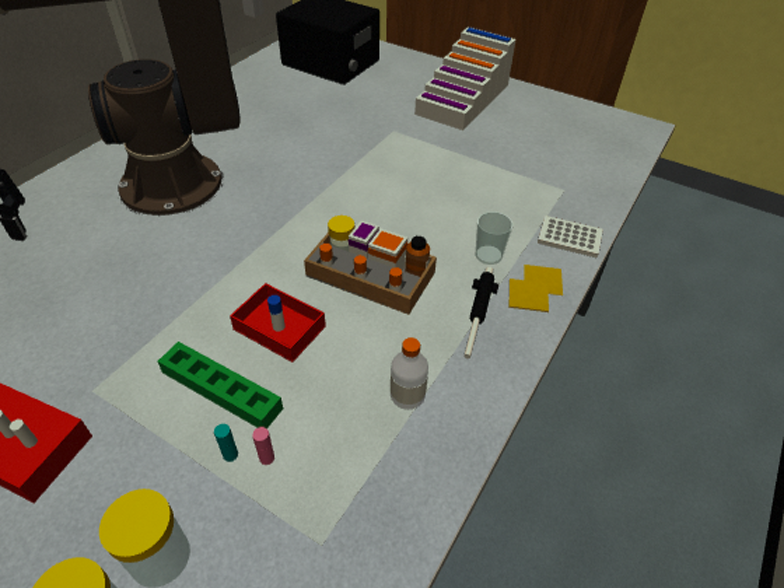

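View pics/top7.png

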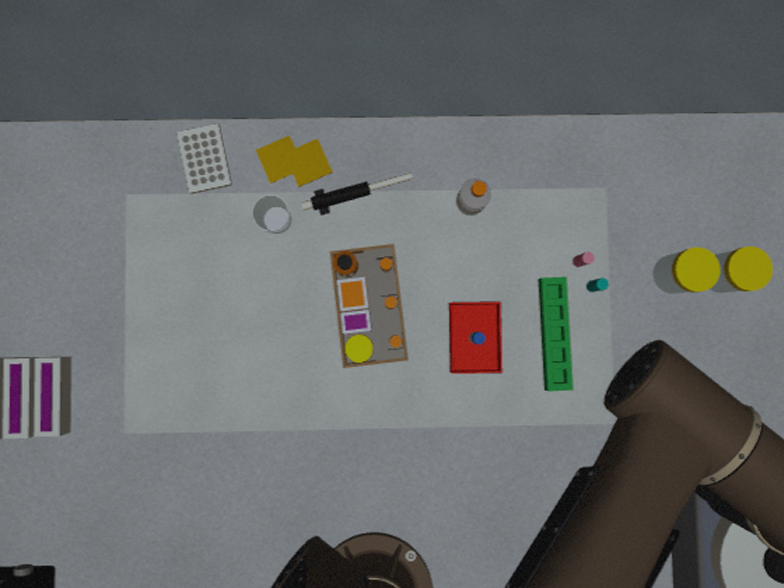

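The bottle now reads about 4 mm in +x and 7 mm in +y from where I released it. It looks as if it was knocked into the corner of the compartment. I'll check whether it is upright.

```bash
python3 - <<'E'
from h import *
from scipy.optimize import least_squares
c,s=np.cos(CY),np.sin(CY)
bot.wait(.5)
n="scene"; im,d=bot.read_camera(n); X=cloud(n,d); xy=X[...,:2]-C0
cx=1000*(c*xy[...,0]+s*xy[...,1]); cy=1000*(-s*xy[...,0]+c*xy[...,1]); z=X[...,2]*1000
m=(d>0)&(cx>58)&(cx<112)&(cy>0)&(cy<62)
for lo,hi,r in((52,62,23),(62,72,23),(70,80,23),(88,96,14.5)):
    k=m&(z>lo)&(z<hi); P=np.c_[cx[k],cy[k]]
    f=least_squares(lambda p:np.hypot(P[:,0]-p[0],P[:,1]-p[1])-r,[85,33],loss='soft_l1')
    print(lo,hi,k.sum(),f.x.round(1),np.abs(f.fun).mean().round(2))
for n in("top","scene"):
    im,d=bot.read_camera(n); X=cloud(n,d); xy=X[...,:2]-C0
    cx=1000*(c*xy[...,0]+s*xy[...,1]); cy=1000*(-s*xy[...,0]+c*xy[...,1])
    k=(d>0)&(X[...,2]>.096)&(abs(cx-86)<11)&(abs(cy-35)<11)
    A=np.c_[cx[k],cy[k],np.ones(k.sum())]; print("cap-top slope",k.sum(),np.linalg.lstsq(A,X[k][:,2]*1000,rcond=None)[0])
im,_=bot.read_camera("scene");cv2.imwrite("pics/s8.png",cv2.resize(im[145:225,210:320,::-1],(770,560),interpolation=cv2.INTER_CUBIC))
E
```

```text
52 62 50 [85.  35.4] 1.03
62 72 43 [84.3 35.6] 0.87
70 80 51 [84.8 35.9] 1.2
88 96 24 [84.9 36.3] 1.23
cap-top slope 62 [ 8.41452970e-03 -9.27406117e-03  9.99953027e+01]
cap-top slope 45 [-2.74818425e-02  9.86358873e-03  1.00998322e+02]
```

View pics/s8.png

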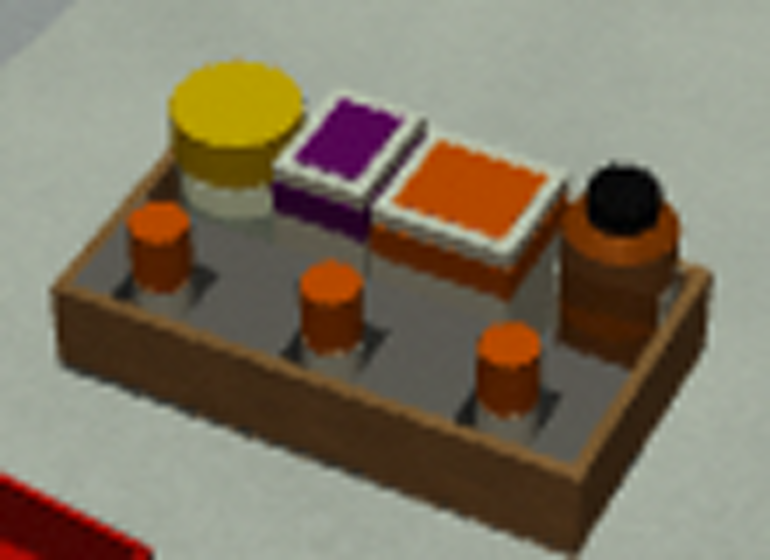

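The bottle is upright: its axis drifts under 1 mm over 35 mm of height, and the cap top is level within the depth noise. It sits at row x +85, y +7 mm, inside the limits of 87 and 13, so I'm handing in.

```bash
python3 - <<'E'
from h import *
print(bot.read_t(),np.abs(bot.read_joint_velocities()).max()); bot.finish_job()
E
```

```text
80.275 0.0012990730687919023
the job is handed in; nothing more can be done
```

I packed the carton and handed the job in at 80 s; the hand-in reports no verdict. The jar, purple box, orange box and amber bottle are in the long compartment. The three orange-capped vials each have a pocket, and the one blue-capped vial stands in the tub.

**Last checks, both cameras:**
- **Kit items:** all tops are at the expected height within the 3 mm depth bias. The jar and boxes are within 1.5 mm of where I aimed.
- **Orange vials:** within about 2 mm of their pocket centres.
- **Rack and bystanders:** the rack is empty. The beaker, orange-capped bottle and pipette read within 2 mm of their starting positions, and I did not touch the pink or turquoise look-alikes.
- **Contact:** I felt none above 12 N while lowering anything into place.

**One disagreement:** the amber bottle ended about 3–4 mm in x and 7 mm in y from where I released it, apparently knocked into the corner of the compartment. I checked it was upright (tilt about 0.03 rad) and flat on the floor. It was at about x 85 and y 7 mm from the row centre, against limits of 87 and 13, so I left it there.

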